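# Check-weigh two ring castings on a table balance

## Robot

A 6-joint arm with a two-finger parallel gripper is mounted at the origin on the work surface. World frame = base frame: x ahead of the robot, y to its left, z up, the work surface at z = 0. Lengths are in mm, angles in degrees, forces in N, time in s.
With the tool pointing down it reaches from about 350 to 850 mm from the base axis. Payload 8.1 kg.
Tool frame: the origin (TCP) lies at the very end of the fingers, on their centre line; the grasp point (between the pads) lies 19 mm behind it; z points along the fingers, y is the line along which they close (so a half turn about z gives the same grasp; the last joint's range is limited). The gripper opens to 85 mm and grips with 20 to 120 N. Pads are 22 mm wide; open, the fingers measure 114 mm over their backs; the gripper's body (76 mm by 85 mm) begins 54 mm behind the grasp point. The pads swing forward as they close: fully open they stand 13 mm farther back than shut.
Start: joints at [-4.893, 7.471, 85.268, -0, 87.261, -4.893], TCP at [600.004, 0.022, 231.292] pointing down, gripper open.
Joint ranges: [-169.43, 169.43], [-51.17, 129.36], [1.28, 143.12], [-76.62, 256.62], [0, 156.53], [-152.29, 152.29]. Speed limits (degrees/s): [136.94, 136.94, 159.86, 180, 180, 180].

## Interface

Orientations are given as [roll, pitch, yaw] about the fixed x, y, z axes, in that order (R = Rz(yaw) Ry(pitch) Rx(roll)).
In Python, from bench import * gives the robot as it stands.
- The arm moves only by the tool play_rows, never from a script. Its argument "increments" is a list of rows, each a list of 3 entries, a list of its own where there are three numbers: the gripper's target within -1 to 1 (fully open at 1, half-way at 0, shut at -1), then the shift along the tool's x, y, z in mm, then the turn about the tool's z in rad. A call has 1 to 12 rows; each row shifts and turns the commanded pose from where the row before left it, along the tool's axes as they then stand; what a row does not reach is not made up. A row lasts 1/12 s, in which the tool goes at most 41.7 mm and 7.16 degrees, less where a joint would pass 70% of its speed; a pose out of reach is approached as far as the arm can. A call is refused whole if a number of a shift passes 41.7 or a number of a turn 0.125, either way. A call with a gripper value outside its range is refused whole. The fingers move at their own pace and stop on an object; "force" is the grip in N (left out, the last holds). Time passes only in rows, so rows that do not move let the fingers close. It gives the time, the measured TCP pose, the force, the opening and the grip force at its end, in the units of the state.
- sense(): the state, without advancing time (a new reading comes with each control period).
- snapshot(name): name is "scene" or "side" or "wrist"; returns a dict with "color" (400x640x3 uint8, red, green, blue), "intrinsics" (3x3 intrinsics, pixels), "k1" (the pictures are not rectified: a ray, as slopes to the right and down, at radius r is drawn at 1 + k1 r^2 times it, then the intrinsics apply), "world_from_camera" (4x4, takes a point from camera to world coordinates). Camera axes: x right, y down, z forward; pixel columns grow to the right and rows downward; lengths in mm; the calibration is good to about 2 mm. A picture is of the moment at which its call begins. There is no depth.
- hand_in(): hands the job in; it is judged then, once.
Trained networks look in a picture, given as the dict that the camera call returned (one of the last four; its "shot" number tells which), for a name from the list of things; names that differ only in an ending like _2 or _b are one class to them, and where a whole thing is asked for, a point or a joint stands for the part that bears it (a point fixed in the world has none). Each returns a list of dicts, best first, with "p" (0 to 1); they miss things now and then, are a little off and sometimes report something else, mostly with a low value. They report only what shows in the picture. A call takes as long as a camera call. They do not tell look-alikes from the thing itself.
- find_in(query, picture): "xyz" ([x, y, z] in mm, in the coordinates of the camera as it stood for that picture, good to about 4 mm: the middle of the surface that is visible of it).
- regions_of(query, picture): "mask" (400x640 bool, what is visible of it).
- pinpoint(query, picture): "xyz" ([x, y, z] in mm, in the coordinates of the camera as it stood for that picture, good to about 4 mm: a listed point, or the origin of a listed thing).
The state is a dict: "time": time; "joint_pos": joint angles; "qd": joint speeds; "joint_efforts": joint torques, N m; "tool_pos": TCP position; "tcp_rot": TCP orientation; "ft_force": force on the tool from outside, world axes, zero at the start; "wrist_torque": the same for the moment, N m; "finger_gap": finger opening in mm; "grip_force": force on a finger pad.
Only numpy, scipy, OpenCV 4.12 (cv2) and the standard library are available. Lean on these libraries where they do the work, as an engineer would, in place of code of your own. Each camera call takes 0.05 s, during which the arm holds its last target. There are 200 camera calls.

## Task

One of the two napkin-ring castings on the firebrick is porous: it weighs less than the brass check weight standing on the balance. Use the balance's empty pan to tell which, put the porous one in the terracotta remelt bowl, leave the sound one standing on that pan and slide the poise along its bar until the beam floats level, then let go. Set the castings down softly, neither press nor squeeze the balance hard, and leave the check weight and everything else as they are.

Things in the scene. Friction and masses are not known exactly. Their poses are not given: they have to be found in the camera images.
- balance: Equal-arm table balance, screwed down, foot 105 x 270 mm. Origin: centre of its underside; local x to its back (away from the robot), y along the beam to the operator's left. Two round pans 180 mm apart that always stay level (where a load stands on a pan does not matter); poise bar along its front at local x -0.085. A white pointer plate between the pans is 135 mm tall.
- beam (a joint): Beam tilt in rad: 0 level, positive = left (empty) pan down, negative = right pan down; stops at -0.12 and 0.12. At a stop it only tells which side is heavier; between them it floats and tilts about 0.010 per gram of difference. Damped, at rest in about 2 s. Anything touching the poise or a pan also loads the beam: it reads true only when the balance is untouched.
- poise (a joint): Place of the sliding poise on its bar in m: 0 at the left end (local y +0.070) to 0.14 at the right end (local y -0.070). Sliding it to larger values adds about 0.67 g per mm to the right side (about 0.007 rad per mm while the beam floats). Starts near 0, drags on the bar with about 1.5 N, stays where it is left.
- poise_tab (a point): Top centre of the poise's upright tab, 12 mm (local x) by 10 mm (along the bar), standing 30 mm clear above the poise block (20 x 18 x 24 mm, on the bar). It rises and sinks up to 9 mm with the beam; 97 mm above the bench at level. The balance is delicate: no push on it, nor squeeze of the poise (both fingers added), nor knock of a load on its pan, may pass 15 N.
- pan_left: The empty pan on the operator's left (local y = +0.090): flat steel plate 120 mm across, no rim. Origin at its pivot, on its axis, 30 mm below the plate's top face. Top face 85 mm above the bench when level, 11 mm higher or lower at the stops.
- pan_right: The pan on the operator's right (local y = -0.090), same as the left one, holding the check weight. Origin at its pivot, on its axis, 30 mm below the plate's top face.
- check_weight: Brass knob weight of 200 g, 36 mm across, 42 mm tall, standing on the right pan. Origin: centre of its underside.
- casting_1: Raw cast napkin ring, pale metal: plain tube, 50 mm outside, 40 mm bore, 32 mm tall, on end, 150 to 250 g. Origin: centre of its underside, z along its axis. The two castings look alike and stand about 130 mm apart on the firebrick in either order; whichever is sound is 20 to 50 g heavier than the check weight, the porous one at least 13 g lighter than it.
- casting_2: Raw cast napkin ring, pale metal: plain tube, 50 mm outside, 40 mm bore, 32 mm tall, on end, 150 to 250 g. Origin: centre of its underside, z along its axis. The two castings look alike and stand about 130 mm apart on the firebrick in either order; whichever is sound is 20 to 50 g heavier than the check weight, the porous one at least 13 g lighter than it.
- brick: Firebrick 230 (local x) x 114 x 64 mm, fixed, to one side of the balance; the castings stand on its top, 64 mm above the bench. Origin: centre of its underside.
- bowl: Wide shallow terracotta bowl, the remelt bowl, fixed, on the other side of the balance: 164 mm across the rim, 45 mm deep overall, wall 5 mm, flat floor 6 mm above the bench and about 118 mm across. Origin: centre of its underside.
- third_hand: Third-hand holder: green stepped round foot 90 mm across with a steel post and slim arms, 120 mm tall. Bystander.
- flux_jar: Closed jar 60 mm across, 70 mm tall. Bystander.
- weight_block: Wooden block 50 x 170 x 22 mm carrying four brass knob weights in a row. Bystander.
- tweezers: Steel tweezers 150 mm long lying flat, 6 mm thick. Bystander.
- bangle: Thin finished bangle, 66 mm across, 6 mm tall, lying flat. Bystander.
- sprue_button: Small cast cone 24 mm across, 18 mm tall, lying on the firebrick beside the castings. Bystander.
There are look-alikes about, which are no part of the job. Leave any pink or turquoise look-alike of the casting_1 alone. What is shaped like the casting_2 but green is not meant.

How it is judged:
By the outcome, as a careful person would: the job done as asked, in the order asked, and still so for the second after the job is handed in, with the robot touching nothing.
It also fails if it takes over 72 s, if anything falls off the work surface, if the arm or the gripper's body presses on something with over 40 N, if the wrist force passes 120 N, or if a joint passes its speed limit or range.

## Working session

There is one attempt and no reset: what is moved stays moved. The work goes in short steps, Python scripts to look and compute and a tool call to move; the robot and the scene stay as the last step left them, time stands still between calls to the robot, and variables do not carry over. Pictures are saved under pics/ and viewed, at most 10 in all, crops included, and the job is handed in when it is done.

Besides the shell and the picture viewer there is one more tool, called after ">>>" as name(argument=value, ...), one argument or row to a line, values as JSON. play_rows: Moves the arm, as the interface text tells. Its arguments: {"type":"object","properties":{"increments":{"type":"array","items":{"type":"array"}},"force":{"type":"number"}},"required":["increments"]}

```bash
ls; mkdir -p pics
cat > h.py <<'E'
from bench import *
import numpy as np, cv2
def w(p,x): 
    T=np.array(p["world_from_camera"]); return (T[:3,:3]@np.array(x)+T[:3,3]).round(1)
def save(p,n): cv2.imwrite("pics/"+n,p["color"][:,:,::-1])
def pix(p,X):
    T=np.array(p["world_from_camera"]); c=T[:3,:3].T@(np.array(X,float)-T[:3,3]); s=c[:2]/c[2]; s=s*(1+p["k1"]*(s@s)); K=np.array(p["intrinsics"]); return (K[:2,:2]@s+K[:2,2]).round(0)
def ray(p,uv,z):
    K=np.array(p["intrinsics"]); d=(np.array(uv,float)-K[:2,2])/[K[0,0],K[1,1]]; s=d.copy()
    for _ in range(20): s=d/(1+p["k1"]*(s@s))
    T=np.array(p["world_from_camera"]); r=T[:3,:3]@np.array([s[0],s[1],1]); o=T[:3,3]; return (o+r*(z-o[2])/r[2]).round(1)
E
python3 - <<'E'
from h import *
s=sense(); print(s["tool_pos"],s["tcp_rot"],s["time"])
for n in ("scene","side"):
    p=snapshot(n); save(p,n+"0.png")
    for q in ["balance","poise_tab","pan_left","pan_right","check_weight","casting_1","brick","bowl","sprue_button","third_hand","flux_jar","weight_block"]:
        for d in pinpoint(q,p)[:5]:
            X=w(p,d["xyz"]); print(n,q,round(d["p"],2),X,pix(p,X))
E
```

```text
pics
[5.99441904e+02 7.43798695e-02 2.30227072e+02] [-1.79892491e+02 -9.70018657e-03  9.00002245e+01] 0.0
scene balance 0.84 [594.6  -0.6   1.9] [346. 222.]
scene balance 0.22 [ 479.9 -332.4    2.1] [222. 273.]
scene poise_tab 0.62 [520.6  60.2 108.1] [343. 170.]
scene pan_left 0.68 [605.2  85.4  66.4] [372. 193.]
scene pan_left 0.58 [ 480.8 -332.5    4.5] [222. 273.]
scene pan_right 0.88 [582.4 -88.3  48.1] [319. 231.]
scene check_weight 0.53 [580.8 -86.5  76.1] [319. 225.]
scene casting_1 0.85 [ 290.9 -328.4    4.7] [181. 225.]
scene casting_1 0.77 [ 4.605e+02 -1.793e+02 -2.000e-01] [263. 232.]
scene casting_1 0.76 [ 412.2 -320.6   64.9] [204. 242.]
scene casting_1 0.63 [ 540.3 -351.2   67.7] [225. 284.]
scene casting_1 0.62 [ 519.7 -483.6    4. ] [181. 325.]
scene brick 0.72 [519.9  61.7 109.6] [343. 169.]
scene brick 0.58 [ 478.  -331.9    4.7] [221. 272.]
scene bowl 0.58 [508.8 342.    1.1] [404. 137.]
scene sprue_button 0.55 [ 488.2 -293.3   67.8] [231. 254.]
scene sprue_button 0.25 [510.1 339.2   1.9] [404. 138.]
scene third_hand 0.85 [7.529e+02 2.537e+02 5.000e-01] [450. 202.
[... 727 characters left out ...]
 0.58 [ 417.4 -317.9   63.5] [397. 181.]
side casting_1 0.49 [ 539.4 -352.2   60.4] [366. 169.]
side brick 0.7 [ 476.5 -330.2    0.6] [380. 192.]
side bowl 0.69 [514.9 345.4  -3.2] [241. 323.]
side bowl 0.26 [ 369.9 -104.7    1.5] [384. 236.]
side sprue_button 0.4 [ 490.  -294.8   63.2] [373. 179.]
side sprue_button 0.35 [ 477.5 -329.2   -1.8] [379. 193.]
side sprue_button 0.16 [518.7  58.8 106. ] [307. 217.]
side third_hand 0.9 [7.501e+02 2.513e+02 1.000e-01] [189. 263.]
side third_hand 0.18 [585.5 -92.6  42.7] [314. 205.]
side flux_jar 0.6 [7.702e+02 1.130e+02 4.000e-01] [219. 234.]
side flux_jar 0.59 [ 476.4 -329.8   -2.3] [380. 193.]
side weight_block 0.56 [762.8 -42.   -3. ] [255. 210.]
```

View pics/scene0.png

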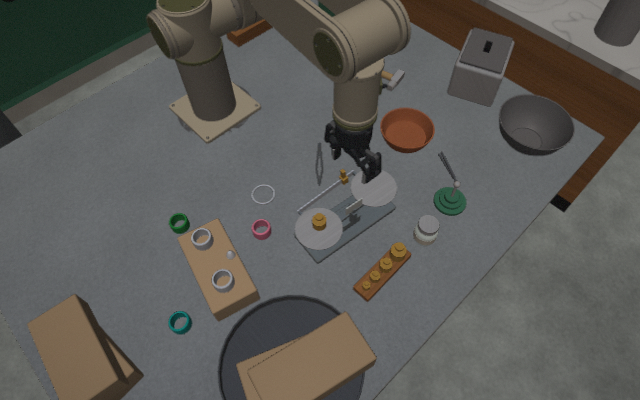

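View pics/side0.png

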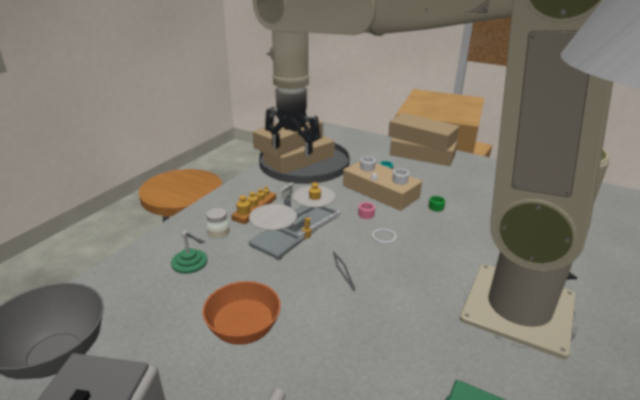

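Candidates for a casting, by scene pixel:
- Pale ring at (202,239), on the brick.
- Pale ring at (222,281), on the brick.
- Pink ring at (261,229), green at (179,222) and turquoise at (180,322), all on the bench, so all look-alikes.

I choose the two pale rings on the brick. The bowl is the terracotta one at (407,130), not the grey one at (535,127).

>>> play_rows(
  increments=[
    [1,[-27.5,-10,0],0],
    [1,[-27.5,-10,0],0],
    [1,[-27.5,-10,0],0],
    [1,[-27.5,-10,0],0],
    [1,[-27.5,-10,0],0],
    [1,[-27.5,-10,0],0],
    [1,[-27.5,-10,0],0],
    [1,[-27.5,-10,0],0],
    [1,[-27.5,-10,0],0],
    [1,[-27.5,-10,0],0],
    [1,[-27.5,-10,0],0],
    [1,[-27.5,-10,0],0],
  ],
  force=25,
)

```text
time: 2.3
tool_pos: [479.4, -331.3, 231.4]
tcp_rot: [180.0, 0.0, 90.0]
ft_force: [1.1, 0.0, -0.4]
finger_gap: 85.7
grip_force: 0.0
```

Run:
```python
from h import *
s=sense(); print(s["tool_pos"],s["tcp_rot"],s["time"],s["ft_force"],s["finger_gap"])
for n in ("wrist","scene","side"):
    p=snapshot(n); 
    if n=="wrist": save(p,"w1.png")
    for q in ["casting_1","sprue_button"]:
        for d in pinpoint(q,p)[:5]:
            X=w(p,d["xyz"]); print(n,q,round(d["p"],2),X,pix(p,X))
```

```text
[ 479.35785829 -331.27506378  231.42801731] [1.79985383e+02 9.03106162e-03 9.00002884e+01] 2.3 [ 1.13353258  0.003602   -0.41662552] 85.68536709124848
wrist casting_1 0.96 [ 415.1 -323.    62.6] [265. 176.]
wrist casting_1 0.86 [ 518.1 -478.7    2.5] [347. 267.]
wrist casting_1 0.86 [ 291.6 -327.4    3.6] [182. 169.]
wrist casting_1 0.71 [ 4.618e+02 -1.833e+02  4.000e-01] [307.  49.]
wrist casting_1 0.6 [ 535.  -350.4   67.3] [370. 200.]
wrist sprue_button 0.89 [ 485.7 -294.3   67.7] [327. 151.]
scene casting_1 0.82 [ 539.7 -352.    69.2] [225. 284.]
scene casting_1 0.75 [ 289.8 -328.7    7.4] [180. 225.]
scene casting_1 0.69 [ 458.3 -179.     0. ] [263. 231.]
scene casting_1 0.58 [ 413.9 -319.7   66.1] [204. 242.]
scene casting_1 0.57 [ 519.1 -486.1    0.9] [181. 326.]
scene sprue_button 0.63 [ 485.8 -293.    66.6] [231. 254.]
side casting_1 0.7 [ 415.1 -322.6   61.2] [399. 181.]
side casting_1 0.6 [ 7.698e+02  1.125e+02 -5.000e-01] [219. 234.]
side casting_1 0.58 [ 539.3 -349.8   62.1] [366. 168.]
side casting_1 0.56 [ 466.5 -180.5   -0.7] [363. 215.]
side casting_1 0.53 [ 518.1 -484.8   -0.7] [386. 171.]
side sprue_button 0.52 [ 488.3 -295.7   65.5] [374. 178.]
```

View pics/w1.png

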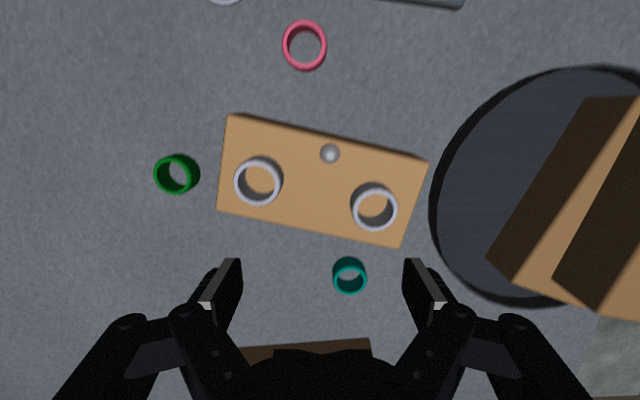

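The wrist view shows the two pale castings on the brick at (258,181) and (374,207). Green (177,174), turquoise (349,275) and pink (304,45) are off it. I'm taking the left one, A, at about (415,-321).

>>> play_rows(
  increments=[
    [1,[3.5,-21.5,0],0],
    [1,[3.5,-21.5,0],0],
    [1,[3.5,-21.5,10],0],
    [1,[0,0,30],0],
    [1,[0,0,30],0],
    [1,[0,0,30],0],
    [1,[0,0,30],0],
    [1,[0,0,18],0],
    [1,[0,0,10],0],
    [-1,[0,0,0],0],
    [-1,[0,0,0],0],
    [-1,[0,0,0],0],
  ],
  force=25,
)

```text
time: 3.75
tool_pos: [416.6, -320.2, 75.2]
tcp_rot: [179.9, 0.1, 90.0]
ft_force: [-2.3, 0.2, 2.0]
finger_gap: 51.7
grip_force: 1.1
```

>>> play_rows(
  increments=[
    [-1,[0,0,0],0],
    [-1,[0,0,0],0],
    [-1,[0,0,0],0],
    [-1,[0,0,0],0],
  ],
)

```text
time: 4.08
tool_pos: [416.8, -320.5, 75.6]
tcp_rot: [179.8, 0.1, 90.0]
ft_force: [-0.4, 2.1, 6.7]
finger_gap: 46.5
grip_force: 26.0
```

Run:
```python
from h import *
p=snapshot("wrist"); save(p,"w2.png")
s=sense(); print(s["tool_pos"],s["ft_force"],s["finger_gap"],s["grip_force"])
```

```text
[ 416.82198289 -320.45072885   75.57780965] [-0.6408329   1.80240613  7.94902608] 46.82098972441213 25.959581033975773
```

View pics/w2.png

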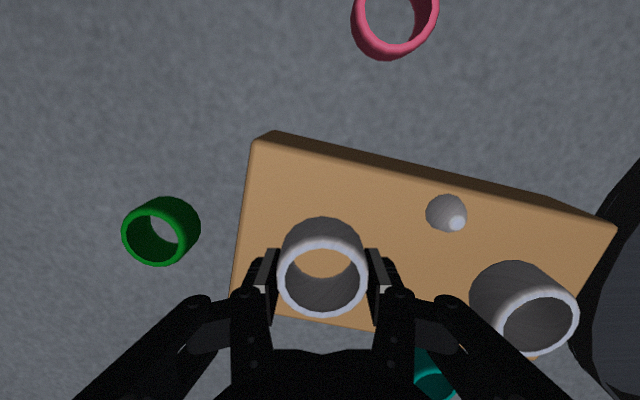

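The ring sits cleanly between the pads, at (323,265). I'm lifting it and carrying it to the left pan.

>>> play_rows(
  increments=[
    [-1,[0,0,-15],0],
    [-1,[0,0,-30],0],
    [-1,[0,0,-30],0],
    [-1,[0,0,-30],0],
    [-1,[15,7,-20],0],
    [-1,[25,12,0],0],
    [-1,[31,14,0],0],
    [-1,[31,14,0],0],
    [-1,[31,14,0],0],
    [-1,[31,14,0],0],
    [-1,[31,14,0],0],
    [-1,[31,14,0],0],
  ],
)

```text
time: 5.13
tool_pos: [519.2, -92.0, 199.2]
tcp_rot: [179.9, 0.0, 90.0]
ft_force: [0.2, -0.5, -1.9]
finger_gap: 46.4
grip_force: 26.8
```

>>> play_rows(
  increments=[
    [-1,[31,14,0],0],
    [-1,[31,14,0],0],
    [-1,[31,14,0],0],
    [-1,[31,14,0],0],
    [-1,[31,14,0],0],
    [-1,[25,12,0],0],
    [-1,[15,7,0],0],
    [-1,[11,9,0],0],
    [-1,[0,0,0],0],
    [-1,[0,0,0],0],
    [-1,[0,0,0],0],
  ],
)

```text
time: 6.05
tool_pos: [616.3, 112.0, 198.5]
tcp_rot: [-180.0, 0.0, 90.0]
ft_force: [-0.8, -0.3, -1.5]
finger_gap: 46.2
grip_force: 26.8
```

Run:
```python
from h import *
s=sense(); print(s["tool_pos"],s["ft_force"],s["finger_gap"],s["time"])
for n in ("wrist","side"):
    p=snapshot(n); 
    if n=="wrist": save(p,"w3.png")
    for q in ["pan_left","casting_1"]:
        for d in pinpoint(q,p)[:3]:
            X=w(p,d["xyz"]); print(n,q,round(d["p"],2),X,pix(p,X))
```

```text
[616.3331741  112.03377272 198.45342674] [-0.76804149 -0.27792034 -1.4725689 ] 46.199259585852744 6.05
wrist casting_1 0.84 [619.4 107.6 182.3] [326. 252.]
wrist casting_1 0.8 [ 4.637e+02 -1.856e+02 -4.000e-01] [226. 358.]
wrist casting_1 0.39 [409.   82.6  -2. ] [161. 198.]
side pan_left 0.92 [605.3  84.7  64.8] [274. 226.]
side casting_1 0.88 [621.  109.6 184.4] [261. 188.]
side casting_1 0.78 [ 286.1 -332.4   -2. ] [437. 208.]
side casting_1 0.7 [ 538.1 -349.8   61.8] [366. 169.]
```

>>> play_rows(
  increments=[
    [-1,[-10,-4,0],0],
    [-1,[-10,-4,10],0],
    [-1,[-6,-3,25],0],
    [-1,[0,0,25],0],
    [-1,[0,0,15],0],
    [-1,[0,0,8],0],
    [-1,[0,0,2],0],
    [-1,[0,0,0],0],
    [-1,[0,0,0],0],
  ],
)

```text
time: 7.1
tool_pos: [606.4, 86.4, 114.8]
tcp_rot: [179.9, -0.0, 90.0]
ft_force: [-0.9, -0.4, -1.6]
finger_gap: 46.5
grip_force: 26.8
```

>>> play_rows(
  increments=[
    [-1,[0,0,1.5],0],
    [-1,[0,0,1.5],0],
    [-1,[0,0,0],0],
  ],
)

```text
time: 7.35
tool_pos: [605.9, 86.6, 110.9]
tcp_rot: [179.9, -0.0, 90.0]
ft_force: [1.2, 0.8, -1.5]
finger_gap: 46.3
grip_force: 26.8
```

>>> play_rows(
  increments=[
    [-1,[0,0,1.5],0],
    [-1,[0,0,1.5],0],
    [-1,[0,0,0],0],
  ],
)

```text
time: 7.6
tool_pos: [605.6, 86.6, 107.2]
tcp_rot: [180.0, -0.0, 90.0]
ft_force: [-0.2, 0.7, 0.8]
finger_gap: 46.7
grip_force: 27.0
```

Run:
```python
from h import *
s=sense(); print(s["tool_pos"],s["ft_force"],s["finger_gap"],s["time"])
p=snapshot("side"); save(p,"s4.png")
im=cv2.imread("pics/s4.png")[120:280,200:400]; cv2.imwrite("pics/s4c.png",cv2.resize(im,None,fx=3.5,fy=3.5,interpolation=2))
```

```text
[605.59892664  86.61207332 107.20634001] [-0.1948045   0.68147176  0.77117248] 46.73082151966774 7.6
```

View pics/s4c.png

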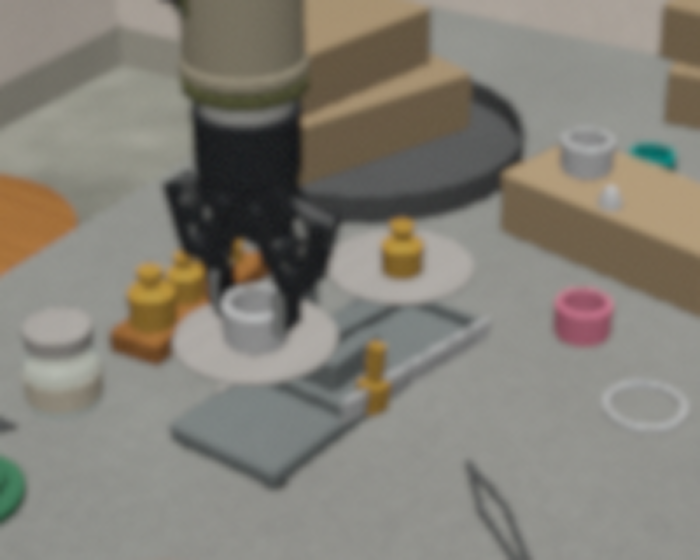

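The ring is touching the pan: the force went from -1.5 N to +0.8 N. I'm lowering a touch more, releasing and lifting clear.

>>> play_rows(
  increments=[
    [-1,[0,0,1.5],0],
    [-1,[0,0,0.5],0],
    [0.15,[0,0,0],0],
    [0.3,[0,0,0],0],
    [0.5,[0,0,0],0],
    [0.6,[0,0,-6],0],
    [0.6,[0,0,-15],0],
    [0.6,[0,0,-30],0],
    [1,[0,0,-30],0],
    [1,[0,0,-30],0],
    [1,[0,0,-20],0],
  ],
)

```text
time: 8.57
tool_pos: [606.5, 86.5, 240.6]
tcp_rot: [179.8, -0.0, 90.0]
ft_force: [-0.4, 0.6, -0.3]
finger_gap: 85.2
grip_force: 0.0
```

>>> play_rows(
  increments=[
    [1,[0,0,0],0],
    [1,[0,0,0],0],
    [1,[0,0,0],0],
    [1,[0,0,0],0],
    [1,[0,0,0],0],
    [1,[0,0,0],0],
    [1,[0,0,0],0],
    [1,[0,0,0],0],
    [1,[0,0,0],0],
    [1,[0,0,0],0],
    [1,[0,0,0],0],
    [1,[0,0,0],0],
  ],
)

```text
time: 9.57
tool_pos: [605.5, 86.5, 236.4]
tcp_rot: [180.0, 0.0, 90.0]
ft_force: [-0.5, -0.3, 0.3]
finger_gap: 85.6
grip_force: 0.0
```

Run:
```python
from h import *
s=sense(); print(s["tool_pos"],s["ft_force"],s["finger_gap"],s["time"])
for n in ("side","scene"):
    p=snapshot(n); save(p,n+"5.png")
    for q in ["pan_left","pan_right","poise_tab","casting_1"]:
        for d in pinpoint(q,p)[:5 if q[0]=="c" else 1]:
            X=w(p,d["xyz"]); print(n,q,round(d["p"],2),X,pix(p,X))
a=cv2.imread("pics/side5.png")[120:280,200:400];b=cv2.imread("pics/scene5.png")[120:280,260:460]
cv2.imwrite("pics/c5.png",cv2.resize(np.hstack([a,b]),None,fx=2,fy=2,interpolation=2))
```

```text
[605.54866237  86.50135791 236.36330892] [-0.46975288 -0.25434547  0.29173539] 85.64656734794562 9.5667
side pan_left 0.56 [603.2  84.3  61.1] [274. 227.]
side pan_right 0.8 [583.8 -92.5  45. ] [315. 204.]
side poise_tab 0.69 [ 478.  -332.5   -1.9] [379. 192.]
side casting_1 0.76 [ 2.908e+02 -3.332e+02 -3.000e-01] [436. 207.]
side casting_1 0.59 [ 537.4 -350.5   61.5] [366. 169.]
side casting_1 0.52 [607.1  85.3  90.3] [272. 218.]
side casting_1 0.51 [ 513.8 -487.3   -1.1] [387. 171.]
side casting_1 0.49 [ 463.4 -181.7   -1.5] [364. 215.]
scene pan_left 0.71 [607.4  86.6  67.7] [373. 193.]
scene pan_right 0.75 [762.7 -39.   -1.2] [382. 273.]
scene poise_tab 0.63 [520.6  60.3 106.7] [343. 170.]
scene casting_1 0.75 [ 287.4 -328.3    5.4] [180. 224.]
scene casting_1 0.7 [ 519.8 -485.8    0.6] [181. 326.]
scene casting_1 0.61 [608.5  88.6  97.6] [375. 186.]
scene casting_1 0.52 [ 457.7 -180.5    1. ] [262. 231.]
```

View pics/c5.png

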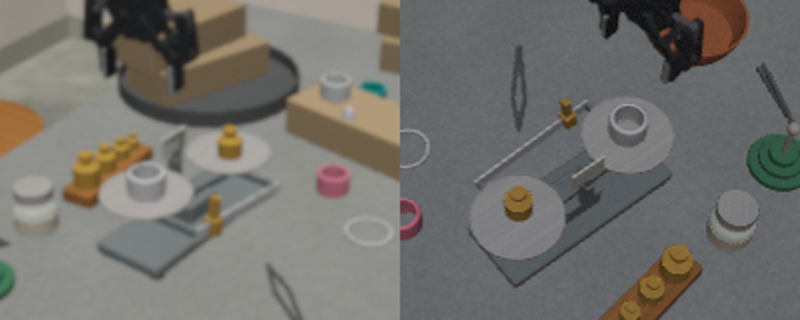

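The beam appears to be still right-down. I'll check that by matching patches before and after.

```bash
cat >> h.py <<'E'
def shift(a,b,X,r=9):
    "subpixel-ish template shift of the patch about world X from picture file a to b (x4 upsampled)"
    up=lambda f:cv2.resize(cv2.imread("pics/"+f),None,fx=4,fy=4,interpolation=cv2.INTER_CUBIC)
    A,B=up(a),up(b); u,v=(np.array(X)*4).astype(int); R=r*4;S=R+40
    m=cv2.matchTemplate(B[v-S:v+S,u-S:u+S],A[v-R:v+R,u-R:u+R],cv2.TM_CCOEFF_NORMED); _,s,_,l=cv2.minMaxLoc(m)
    return (l[0]-40)/4,(l[1]-40)/4,round(s,3)
E
python3 - <<'E'
from h import *
print("side weight",shift("side0.png","side5.png",(315,192)),"tab",shift("side0.png","side5.png",(307,226)))
print("scene weight",shift("scene0.png","scene5.png",(319,221)),"tab",shift("scene0.png","scene5.png",(343,175)))
p=snapshot("side"); print([pix(p,[582,-88,z]) for z in (86,74,96)]); 
p=snapshot("scene"); print([pix(p,[582,-88,z]) for z in (74,96)])
E
```

```text
side weight (0.0, 0.0, 1.0) tab (0.0, 0.0, 1.0)
scene weight (0.0, 0.0, 0.998) tab (0.0, 0.0, 0.997)
[array([314., 193.]), array([314., 197.]), array([315., 190.])]
[array([319., 226.]), array([318., 221.])]
```

Nothing moved, so the beam is still at the right stop and casting A is the porous one. I'm re-grasping it for the bowl.

>>> play_rows(
  increments=[
    [1,[0,0,25],0],
    [1,[0,0,30],0],
    [1,[0,0,30],0],
    [1,[0,0,25],0],
    [1,[0,0,12],0],
    [1,[0,0,5],0],
    [0.2,[0,0,0],0],
    [-1,[0,0,0],0],
    [-1,[0,0,0],0],
    [-1,[0,0,0],0],
    [-1,[0,0,0],0],
    [-1,[0,0,0],0],
  ],
)

```text
time: 11.17
tool_pos: [606.5, 86.6, 110.6]
tcp_rot: [179.9, -0.0, 90.0]
ft_force: [1.1, 0.2, 0.7]
finger_gap: 45.4
grip_force: 29.7
```

>>> play_rows(
  increments=[
    [-1,[0,0,0],0],
    [-1,[0,0,0],0],
  ],
)

```text
time: 11.33
tool_pos: [605.8, 86.5, 109.7]
tcp_rot: [180.0, -0.0, 90.0]
ft_force: [1.1, 0.2, -0.1]
finger_gap: 46.0
grip_force: 29.7
```

>>> play_rows(
  increments=[
    [-1,[0,0,-12],0],
    [-1,[0,0,-25],0],
    [-1,[0,0,-30],0],
    [-1,[15,-5,-15],0],
    [-1,[25,-9,0],0],
    [-1,[30,-11,0],0],
    [-1,[30,-11,0],0],
    [-1,[30,-11,0],0],
    [-1,[30,-11,0],0],
    [-1,[30,-11,0],0],
    [-1,[30,-11,0],0],
    [-1,[25,-9,0],0],
  ],
)

```text
time: 12.33
tool_pos: [515.0, 333.3, 191.8]
tcp_rot: [-180.0, 0.0, 90.0]
ft_force: [0.4, 0.1, -2.0]
finger_gap: 45.7
grip_force: 29.4
```

>>> play_rows(
  increments=[
    [-1,[12,-5,0],0],
    [-1,[0,0,20],0],
    [-1,[0,0,30],0],
    [-1,[0,0,30],0],
    [-1,[0,0,20],0],
    [-1,[0,0,10],0],
    [-1,[0,0,0],0],
    [-1,[0,0,0],0],
  ],
)

```text
time: 13.0
tool_pos: [511.7, 343.2, 81.8]
tcp_rot: [-180.0, 0.0, 90.0]
ft_force: [1.0, -0.1, -1.3]
finger_gap: 45.4
grip_force: 29.4
```

Run:
```python
from h import *
s=sense(); print(s["tool_pos"],s["ft_force"],s["finger_gap"],s["time"])
for n in ("scene","side"):
    p=snapshot(n)
    for q in ["bowl"]:
        for d in pinpoint(q,p)[:2]:
            X=w(p,d["xyz"]); print(n,q,round(d["p"],2),X,pix(p,X))
```

```text
[511.67360121 343.2163311   81.76552491] [ 1.03150634 -0.1336226  -1.34499956] 45.3634938247905 13.0
scene bowl 0.8 [5.117e+02 3.414e+02 4.000e-01] [405. 138.]
side bowl 0.7 [753.1 252.6  -1.4] [188. 263.]
side bowl 0.36 [4.005e+02 8.170e+01 1.000e-01] [344. 271.]
```

>>> play_rows(
  increments=[
    [-1,[0,0,20],0],
    [-1,[0,0,20],0],
    [-1,[0,0,11],0],
    [-1,[0,0,4],0],
    [-1,[0,0,2],0],
    [-1,[0,0,1],0],
    [-1,[0,0,0],0],
  ],
)

```text
time: 13.78
tool_pos: [512.2, 343.9, 24.4]
tcp_rot: [179.9, -0.0, 90.0]
ft_force: [0.4, 0.9, -2.0]
finger_gap: 46.0
grip_force: 29.4
```

>>> play_rows(
  increments=[
    [-1,[0,0,1.5],0],
    [-1,[0,0,1],0],
    [-1,[0,0,0],0],
  ],
)

```text
time: 14.03
tool_pos: [512.5, 344.2, 22.7]
tcp_rot: [179.9, -0.1, 90.0]
ft_force: [-2.1, -1.5, 6.2]
finger_gap: 45.6
grip_force: 30.3
```

>>> play_rows(
  increments=[
    [-1,[0,0,1],0],
    [-1,[0,0,1],0],
    [-1,[0,0,0],0],
  ],
)

```text
time: 14.28
tool_pos: [512.6, 344.3, 22.5]
tcp_rot: [179.9, -0.1, 90.0]
ft_force: [-8.9, -5.1, 20.4]
finger_gap: 45.7
grip_force: 32.0
```

>>> play_rows(
  increments=[
    [-1,[0,0,-1.5],0],
    [-1,[0,0,-0.5],0],
    [0.2,[0,0,0],0],
    [0.4,[0,0,0],0],
    [0.5,[0,0,0],0],
    [0.5,[0,0,-5],0],
    [0.5,[0,0,-25],0],
    [0.5,[0,0,-40],0],
    [1,[0,0,-40],0],
    [1,[0,0,-40],0],
    [1,[-10,0,-40],0],
    [1,[-25,1,-15],0],
  ],
)

```text
time: 15.28
tool_pos: [514.3, 311.5, 233.6]
tcp_rot: [179.5, -0.3, 90.2]
ft_force: [0.8, -0.3, 0.3]
finger_gap: 85.0
grip_force: 0.0
```

>>> play_rows(
  increments=[
    [1,[-35,1.5,0],0],
    [1,[-38,1.5,0],0],
    [1,[-38,1.5,0],0],
    [1,[-38,1.5,0],0],
    [1,[-38,1.5,0],0],
    [1,[-38,1.5,0],0],
    [1,[-38,1.5,0],0],
    [1,[-38,1.5,0],0],
    [1,[-38,1.5,0],0],
    [1,[-38,1.5,0],0],
    [1,[-38,1.5,0],0],
    [1,[-38,1.5,0],0],
  ],
)

```text
time: 16.28
tool_pos: [530.2, -146.4, 226.1]
tcp_rot: [180.0, 0.0, 90.0]
ft_force: [1.0, -0.5, -0.6]
finger_gap: 85.4
grip_force: 0.0
```

>>> play_rows(
  increments=[
    [1,[-38,1.5,0],0],
    [1,[-38,1.5,0],0],
    [1,[-38,1.5,0],0],
    [1,[-38,1.5,0],0],
    [1,[-30,1.5,0],0],
    [1,[-15,0,0],0],
    [1,[0,0,0],0],
    [1,[0,0,0],0],
  ],
)

```text
time: 16.95
tool_pos: [537.7, -341.5, 225.4]
tcp_rot: [-180.0, -0.1, 89.9]
ft_force: [0.2, 0.5, 0.6]
finger_gap: 85.4
grip_force: 0.0
```

Run:
```python
from h import *
s=sense(); print(s["tool_pos"],s["ft_force"],s["finger_gap"],s["time"])
for n in ("wrist","scene","side"):
    p=snapshot(n); save(p,n+"6.png")
    for q in ["casting_1"]:
        for d in pinpoint(q,p)[:6]:
            X=w(p,d["xyz"]); print(n,q,round(d["p"],2),X,pix(p,X))
```

```text
[ 537.72293292 -341.54375047  225.42710762] [0.21797416 0.45003886 0.6295321 ] 85.36622835716118 16.95
wrist casting_1 0.98 [ 539.2 -347.8   68.1] [323. 191.]
wrist casting_1 0.86 [ 295.3 -328.7    5.9] [137. 164.]
wrist casting_1 0.83 [ 517.  -480.6   -0. ] [308. 263.]
wrist casting_1 0.83 [ 4.617e+02 -1.865e+02  4.000e-01] [256.  42.]
scene casting_1 0.8 [ 518.7 -483.7    3.1] [181. 325.]
scene casting_1 0.68 [513.7 346.2   7. ] [406. 136.]
scene casting_1 0.62 [ 535.3 -353.8   66.5] [223. 284.]
scene casting_1 0.48 [ 289.8 -331.5    4.9] [180. 226.]
side casting_1 0.85 [515.7 340.7   1.3] [242. 320.]
side casting_1 0.79 [ 4.632e+02 -1.852e+02  4.000e-01] [365. 214.]
side casting_1 0.57 [ 285.4 -336.9   -2.8] [438. 208.]
side casting_1 0.5 [ 536.9 -351.2   63. ] [367. 168.]
side casting_1 0.42 [ 516.6 -484.2   -2.4] [386. 172.]
```

>>> play_rows(
  increments=[
    [1,[-5,0,10],0],
    [1,[-4,0,30],0],
    [1,[0,0,35],0],
    [1,[0,0,35],0],
    [1,[0,0,25],0],
    [1,[0,0,10],0],
    [1,[0,0,4],0],
    [0.2,[0,0,0],0],
    [-1,[0,0,0],0],
    [-1,[0,0,0],0],
    [-1,[0,0,0],0],
    [-1,[0,0,0],0],
  ],
)

```text
time: 18.25
tool_pos: [539.5, -351.6, 79.8]
tcp_rot: [179.8, 0.2, 90.0]
ft_force: [-1.8, 0.7, 7.4]
finger_gap: 46.2
grip_force: 25.6
```

>>> play_rows(
  increments=[
    [-1,[0,0,0],0],
    [-1,[0,0,0],0],
    [-1,[0,0,0],0],
  ],
)

```text
time: 18.5
tool_pos: [539.5, -351.7, 79.8]
tcp_rot: [179.8, 0.2, 90.0]
ft_force: [-1.4, 1.3, 6.6]
finger_gap: 46.4
grip_force: 25.5
```

>>> play_rows(
  increments=[
    [-1,[0,0,-15],0],
    [-1,[0,0,-30],0],
    [-1,[0,0,-30],0],
    [-1,[0,0,-30],0],
    [-1,[15,2,-20],0],
    [-1,[28,4,0],0],
    [-1,[34,5,0],0],
    [-1,[34,5,0],0],
    [-1,[34,5,0],0],
    [-1,[34,5,0],0],
    [-1,[34,5,0],0],
    [-1,[34,5,0],0],
  ],
)

```text
time: 19.5
tool_pos: [574.3, -101.9, 202.9]
tcp_rot: [179.9, 0.0, 90.0]
ft_force: [0.0, -0.8, -2.2]
finger_gap: 46.4
grip_force: 26.8
```

>>> play_rows(
  increments=[
    [-1,[34,5,0],0],
    [-1,[34,5,0],0],
    [-1,[34,5,0],0],
    [-1,[34,5,0],0],
    [-1,[28,5,0],0],
    [-1,[18,4,0],0],
    [-1,[9,2,0],0],
    [-1,[0,0,0],0],
    [-1,[0,0,0],0],
  ],
)

```text
time: 20.25
tool_pos: [605.1, 87.1, 202.1]
tcp_rot: [180.0, 0.0, 90.0]
ft_force: [0.8, -0.7, -2.1]
finger_gap: 46.0
grip_force: 26.8
```

Down to about 3 mm above contact, which I expect at TCP z of about 112, then small steps.

>>> play_rows(
  increments=[
    [-1,[0,0,12],0],
    [-1,[0,0,25],0],
    [-1,[0,0,25],0],
    [-1,[0,0,15],0],
    [-1,[0,0,7],0],
    [-1,[0,0,3],0],
    [-1,[0,0,0],0],
    [-1,[0,0,0],0],
  ],
)

```text
time: 20.92
tool_pos: [605.8, 87.0, 115.9]
tcp_rot: [179.9, -0.0, 90.0]
ft_force: [-0.4, -0.0, -2.3]
finger_gap: 46.4
grip_force: 26.8
```

>>> play_rows(
  increments=[
    [-1,[0,0,1.5],0],
    [-1,[0,0,1.5],0],
    [-1,[0,0,0],0],
    [-1,[0,0,0],0],
  ],
)

```text
time: 21.25
tool_pos: [605.2, 87.6, 112.2]
tcp_rot: [180.0, -0.0, 90.0]
ft_force: [-0.4, -0.5, -2.3]
finger_gap: 46.3
grip_force: 26.8
```

>>> play_rows(
  increments=[
    [-1,[0,0,1.5],0],
    [-1,[0,0,1],0],
    [-1,[0,0,0],0],
    [-1,[0,0,0],0],
  ],
)

```text
time: 21.58
tool_pos: [605.3, 87.7, 109.6]
tcp_rot: [180.0, -0.0, 90.0]
ft_force: [1.0, 1.2, -0.1]
finger_gap: 46.6
grip_force: 27.0
```

>>> play_rows(
  increments=[
    [-1,[0,0,1.5],0],
    [-1,[0,0,1.5],0],
    [-1,[0,0,1.5],0],
    [-1,[0,0,1.5],0],
    [-1,[0,0,1],0],
    [-1,[0,0,0],0],
    [0.15,[0,0,0],0],
    [0.3,[0,0,0],0],
    [0.5,[0,0,0],0],
    [0.5,[0,0,0],0],
    [0.6,[0,0,-10],0],
    [0.6,[0,0,-25],0],
  ],
)

```text
time: 22.58
tool_pos: [602.1, 87.3, 133.9]
tcp_rot: [-179.6, 0.0, 90.0]
ft_force: [0.5, -0.6, -0.4]
finger_gap: 68.7
grip_force: 0.0
```

>>> play_rows(
  increments=[
    [0.6,[0,0,-35],0],
    [0.6,[0,0,-30],0],
    [0.0,[-7,-22,0],0],
    [-0.3,[-7,-22,0],0],
    [-0.45,[-7,-22,0],0],
    [-0.45,[-4,-20,0],0],
    [-0.45,[0,0,0],-0.12],
    [-0.45,[0,0,0],-0.12],
    [-0.45,[0,0,0],-0.12],
    [-0.45,[0,0,0],-0.12],
    [-0.45,[0,0,0],-0.12],
    [-0.45,[0,0,0],-0.12],
  ],
)

```text
time: 23.58
tool_pos: [519.2, 62.5, 203.4]
tcp_rot: [180.0, 0.0, 131.6]
ft_force: [-0.6, -0.4, 0.8]
finger_gap: 23.7
grip_force: 0.0
```

>>> play_rows(
  increments=[
    [-0.45,[0,0,0],-0.12],
    [-0.45,[0,0,0],-0.12],
    [-0.45,[0,0,0],-0.12],
    [-0.45,[0,0,0],-0.12],
    [-0.45,[0,0,0],-0.12],
    [-0.45,[0,0,0],-0.12],
    [-0.45,[0,0,0],-0.01],
    [-0.45,[0,0,0],0],
    [-0.45,[0,0,0],0],
  ],
)

```text
time: 24.33
tool_pos: [519.1, 62.5, 202.8]
tcp_rot: [180.0, 0.0, 172.9]
ft_force: [-0.4, -0.2, 0.0]
finger_gap: 23.4
grip_force: 0.0
```

Run:
```python
from h import *
s=sense(); print(s["tool_pos"],s["tcp_rot"],s["finger_gap"],s["time"])
for n in ("wrist","scene","side"):
    p=snapshot(n); save(p,n+"7.png")
    for q in ["poise_tab","pan_left","pan_right","casting_1"]:
        for d in pinpoint(q,p)[:1 if q[0]=="p" else 3]:
            X=w(p,d["xyz"]); print(n,q,round(d["p"],2),X,pix(p,X))
print("weight",shift("side0.png","side7.png",(315,192)),shift("scene0.png","scene7.png",(319,221)))
```

```text
[519.09387582  62.52081929 202.78570865] [1.79995578e+02 2.88980626e-02 1.72854799e+02] 23.44854837995159 24.3333
wrist poise_tab 0.97 [518.2  69.2  92.1] [328. 196.]
wrist pan_left 0.74 [608.   80.5  45.4] [346. 254.]
wrist pan_right 0.77 [588.6 -93.9  65.1] [194. 264.]
wrist casting_1 0.82 [514.7 340.2   5. ] [548. 145.]
wrist casting_1 0.82 [ 463.4 -183.2   -2.1] [121. 156.]
wrist casting_1 0.72 [607.3  88.5  78.8] [355. 268.]
scene poise_tab 0.41 [522.8  71.4  93.4] [347. 172.]
scene pan_left 0.84 [606.   82.6  45.6] [371. 198.]
scene pan_right 0.65 [584.7 -90.2  66.4] [319. 228.]
scene casting_1 0.82 [ 520.5 -486.4    1.2] [181. 326.]
scene casting_1 0.79 [ 458.5 -180.8    2.3] [262. 231.]
scene casting_1 0.71 [608.1  86.6  74.5] [374. 191.]
side poise_tab 0.44 [523.3  62.9  89.4] [305. 223.]
side pan_left 0.98 [604.8  84.7  41.7] [274. 234.]
side pan_right 0.71 [582.8 -92.6  65.8] [315. 198.]
side casting_1 0.83 [ 463.9 -184.9   -2.7] [365. 215.]
side casting_1 0.61 [517.  342.6   2.3] [241. 320.]
side casting_1 0.56 [ 284.3 -334.7   -2.5] [438. 208.]
weight (0.0, -5.75, 0.65) (-0.25, -4.25, 0.978)
```

View pics/wrist7.png

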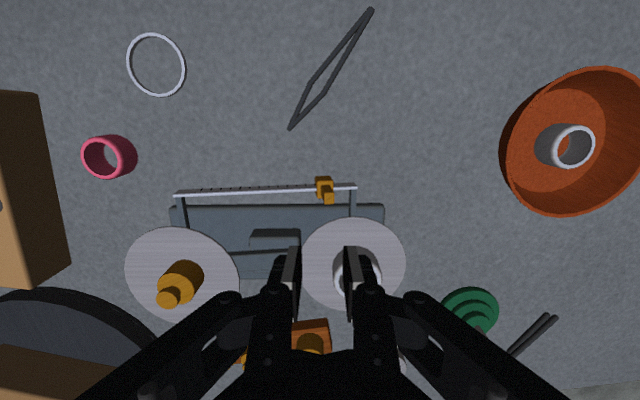

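The wrist view shows the left pan down with casting B on it, at (357,270), so B is the sound one. The porous ring lies in the bowl at (572,147). The tab top is near (328,198). I'll pin down the tab.

Run:
```python
from h import *
p=snapshot("wrist"); im=p["color"]
save(p,"w8.png"); c=im[165:215,295:360][:,:,::-1]; cv2.imwrite("pics/w8c.png",cv2.resize(c,None,fx=9,fy=9,interpolation=2))
for uv in [(322,204),(334,204),(322,192),(328,198)]: print(uv,ray(p,uv,89))
for z in (89,59): print(pix(p,[520,68,z]))
```

```text
(322, 204) [525.9  62.1  89. ]
(334, 204) [527.3  73.5  89. ]
(322, 192) [513.9  63.5  89. ]
(328, 198) [520.5  68.5  89. ]
[327. 198.]
[327. 189.]
```

View pics/w8c.png

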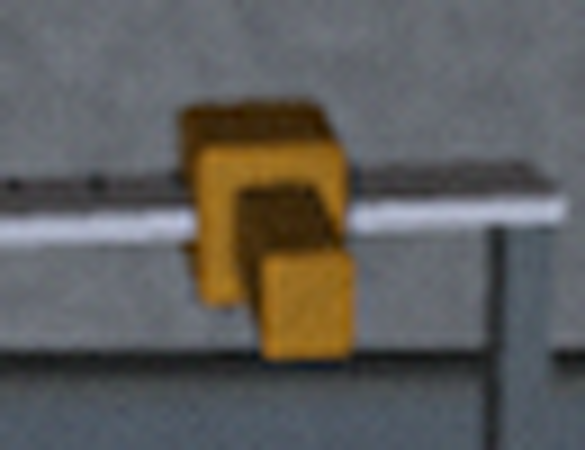

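The tab top is centred at pixel (329,199), about (521,69.5) in world. I'm straddling it loosely.

>>> play_rows(
  increments=[
    [-0.35,[-1,7,0],0],
    [-0.35,[0,0,20],0],
    [-0.35,[0,0,30],0],
    [-0.35,[0,0,30],0],
    [-0.35,[0,0,20],0],
    [-0.35,[0,0,12],0],
    [-0.35,[0,0,8],0],
    [-0.35,[0,0,4],0],
    [-0.35,[0,0,0],0],
  ],
)

```text
time: 25.88
tool_pos: [521.0, 69.5, 78.3]
tcp_rot: [180.0, 0.0, 173.1]
ft_force: [-0.2, 0.0, 0.8]
finger_gap: 28.0
grip_force: 0.0
```

Run:
```python
from h import *
s=sense(); print(s["tool_pos"],s["tcp_rot"],s["ft_force"],s["finger_gap"],s["time"])
p=snapshot("wrist"); save(p,"w9.png"); c=p["color"][150:400,160:480][:,:,::-1]; cv2.imwrite("pics/w9c.png",cv2.resize(c,None,fx=2,fy=2,interpolation=2))
```

```text
[521.04871917  69.49732291  78.34218203] [1.79997860e+02 1.13424501e-03 1.73083978e+02] [-0.24293276  0.02402279  0.84024954] 27.97041157821913 25.8833
```

View pics/w9c.png

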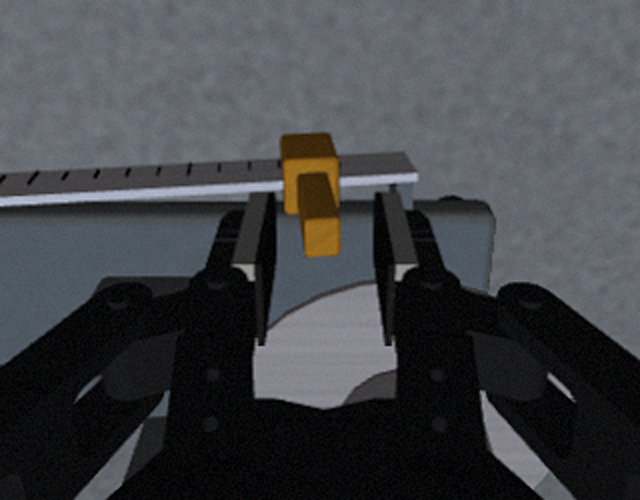

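The tab at crop (320,235) is between the pads at (260,270) and (388,270). I'm pushing right about 35 mm.

>>> play_rows(
  increments=[
    [-0.35,[0,-4,0],0],
    [-0.35,[0,-4,0],0],
    [-0.35,[0,-4,0],0],
    [-0.35,[0,-4,0],0],
    [-0.35,[0,-4,0],0],
    [-0.35,[0,-4,0],0],
    [-0.35,[0,-4,0],0],
    [-0.35,[0,-4,0],0],
    [-0.35,[0,-4,0],0],
    [-0.35,[0,-4,0],0],
    [-0.35,[0,-4,0],0],
    [-0.35,[0,0,0],0],
  ],
)

```text
time: 26.93
tool_pos: [515.2, 24.8, 78.1]
tcp_rot: [-180.0, -0.0, 173.1]
ft_force: [1.4, 0.9, -0.6]
finger_gap: 28.0
grip_force: 0.0
```

>>> play_rows(
  increments=[
    [-0.35,[0,4,0],0],
    [-0.35,[0,4,0],0],
    [-0.35,[0,0,0],0],
    [-0.35,[0,0,0],0],
    [-0.35,[0,0,0],0],
    [-0.35,[0,0,0],0],
    [-0.35,[0,0,0],0],
    [-0.35,[0,0,0],0],
    [-0.35,[0,0,0],0],
    [-0.35,[0,0,0],0],
    [-0.35,[0,0,0],0],
    [-0.35,[0,0,0],0],
  ],
)

```text
time: 27.93
tool_pos: [516.5, 33.6, 78.3]
tcp_rot: [180.0, 0.0, 173.1]
ft_force: [0.1, 0.2, 0.4]
finger_gap: 27.4
grip_force: 0.0
```

```bash
cat > beam.py <<'E'
from h import *
import sys
k=sys.argv[1]
s=sense(); print(s["tool_pos"].round(1) if hasattr(s["tool_pos"],"round") else s["tool_pos"],s["finger_gap"],s["time"])
for n in ("scene","side"):
    p=snapshot(n); save(p,n+k+".png")
    for q in ["pan_left","pan_right","poise_tab","check_weight"]:
        for d in pinpoint(q,p)[:1]: print(n,q,round(d["p"],2),w(p,d["xyz"]))
# weight vertical: 0 ref = right stop (up=neg) ; 7 = left stop
for n,uv,uv7 in (("side",(315,192),(315,186)),("scene",(319,221),(319,217))):
    print(n,"from right stop",shift(n+"0.png",n+k+".png",uv),"from left stop",shift(n+"7.png",n+k+".png",uv7))
E
python3 beam.py 10
```

```text
[516.5  33.6  78.3] 27.44975172128786 27.9333
scene pan_left 0.71 [607.3  87.4  53.1]
scene pan_right 0.94 [583.8 -90.1  61.5]
scene poise_tab 0.66 [519.3  34.4 100.7]
scene check_weight 0.59 [578.9 -87.4  91.7]
side pan_left 0.9 [604.5  84.2  50.5]
side poise_tab 0.68 [516.4  29.3  98.2]
side from right stop (-0.5, 0.0, 0.424) from left stop (7.0, 9.75, 0.489)
scene from right stop (-0.25, -2.5, 0.98) from left stop (-0.25, 1.75, 0.985)
```

```bash
cat > beam2.py <<'E'
from h import *
import sys
def ecc(a,b,uv,r=(11,12),dv=0):
    A,B=[cv2.imread("pics/"+f,0).astype(np.float32) for f in (a,b)]; u,v=uv
    T=A[v-r[1]:v+r[1],u-r[0]:u+r[0]]; M=np.float32([[1,0,u-r[0]],[0,1,v-r[1]+dv]])
    c,M=cv2.findTransformECC(T,B,M,cv2.MOTION_TRANSLATION,(3,300,1e-7),None,1)
    return round(float(M[0,2]-u+r[0]),2),round(float(M[1,2]-v+r[1]),2),round(c,4)
def tilt(k):
    a=ecc("scene0.png",f"scene{k}.png",(319,221),dv=-2)[1:]
    b=ecc("scene7.png",f"scene{k}.png",(319,217),dv=2)[1:]
    R=-ecc("scene0.png","scene7.png",(319,221),dv=-4)[1]
    return R,a,b,"tilt",round(-.12+.24*(-a[0])/R,4),round(.12-.24*b[0]/R,4)
if __name__=="__main__":
    k=sys.argv[1]
    if len(sys.argv)>2:
        s=sense(); print(s["tool_pos"].round(1),s["ft_force"].round(1),s["time"]); p=snapshot("scene"); save(p,f"scene{k}.png")
    print(tilt(k))
E
python3 beam2.py 5; python3 beam2.py 10; python3 beam2.py 11 x
```

```text
(4.32, (-0.01, 0.9967), (4.32, 0.9773), 'tilt', -0.1194, -0.12)
(4.32, (-2.49, 0.9728), (1.81, 0.984), 'tilt', 0.0183, 0.0194)
[516.5  33.6  78.3] [-0.4  0.2  0.4] 28.4333
(4.32, (-2.55, 0.9735), (1.75, 0.9809), 'tilt', 0.0217, 0.0228)
```

Tilt is about +0.021, so I'm pushing 3 mm more.

>>> play_rows(
  increments=[
    [-0.35,[0,-4,0],0],
    [-0.35,[0,-3,0],0],
    [-0.35,[0,-2,0],0],
    [-0.35,[0,-1,0],0],
    [-0.35,[0,-1,0],0],
    [-0.35,[0,0,0],0],
    [-0.35,[0,0,0],0],
    [-0.35,[0,2,0],0],
    [-0.35,[0,3,0],0],
    [-0.35,[0,3,0],0],
    [-0.35,[0,0,0],0],
    [-0.35,[0,0,0],0],
  ],
)

```text
time: 29.48
tool_pos: [516.1, 31.0, 78.3]
tcp_rot: [-180.0, -0.0, 173.1]
ft_force: [0.2, 0.6, 0.7]
finger_gap: 27.5
grip_force: 0.0
```

>>> play_rows(
  increments=[
    [-0.35,[0,0,-15],0],
    [-0.35,[0,0,-25],0],
    [-0.35,[0,0,-25],0],
    [-0.35,[0,0,-25],0],
    [-0.35,[0,0,-20],0],
    [-0.35,[0,0,-10],0],
    [-0.35,[0,0,0],0],
    [-0.35,[0,0,0],0],
    [-0.35,[0,0,0],0],
    [-0.35,[0,0,0],0],
    [-0.35,[0,0,0],0],
    [-0.35,[0,0,0],0],
  ],
)

```text
time: 30.48
tool_pos: [515.5, 30.6, 197.1]
tcp_rot: [-180.0, -0.1, 173.1]
ft_force: [0.6, -0.6, 0.4]
finger_gap: 27.8
grip_force: 0.0
```

>>> play_rows(
  increments=[
    [-0.35,[0,0,0],0],
    [-0.35,[0,0,0],0],
    [-0.35,[0,0,0],0],
    [-0.35,[0,0,0],0],
    [-0.35,[0,0,0],0],
    [-0.35,[0,0,0],0],
    [-0.35,[0,0,0],0],
    [-0.35,[0,0,0],0],
  ],
)

```text
time: 31.15
tool_pos: [516.1, 30.6, 198.3]
tcp_rot: [-180.0, 0.0, 173.1]
ft_force: [0.0, 0.4, 0.4]
finger_gap: 28.0
grip_force: 0.0
```

```bash
python3 beam2.py 12 x
python3 - <<'E'
from h import *
p=snapshot("wrist"); save(p,"wrist13.png"); q=snapshot("side"); save(q,"side13.png"); q2=snapshot("scene")
for n,P in (("w",p),("side",q),("scene",q2)):
    for t in ("pan_left","pan_right"):
        for d in pinpoint(t,P)[:1]: print(n,t,round(d["p"],2),w(P,d["xyz"]))
E
```

```text
[516.1  30.6 198.3] [0.  0.4 0.4] 31.15
(4.32, (-2.55, 0.9732), (1.72, 0.9814), 'tilt', 0.0217, 0.0244)
w pan_left 0.71 [605.2  79.4  53.5]
w pan_right 0.7 [589.1 -93.4  55.8]
side pan_left 0.75 [604.1  83.5  50.6]
side pan_right 0.6 [584.  -94.2  57.8]
scene pan_left 0.81 [606.1  85.2  51. ]
scene pan_right 0.57 [581.2 -87.3  58.1]
```

View pics/wrist13.png

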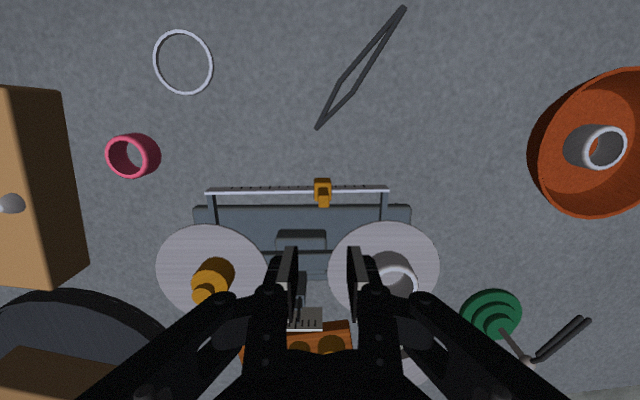

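The tab is at (324,199) and the tilt hardly changed, so the last push probably fell short of contact. I'll locate the tab precisely.

Run:
```python
from h import *
p=snapshot("wrist"); im=p["color"].astype(int)
m=(im[:,:,0]-im[:,:,2]>60)&(im[:,:,0]>120); m[:160]=0;m[225:]=0;m[:,:290]=0;m[:,360:]=0
ys,xs=np.nonzero(m); print(xs.min(),xs.max(),ys.min(),ys.max())
for y in range(ys.min(),ys.max()+1,2): r=xs[ys==y]; print(y,r.min() if len(r) else None,r.max() if len(r) else None)
yb=ys.max(); r=xs[(ys>yb-8)]; u=(r.min()+r.max())/2; print(u,yb,ray(p,(u,yb-5.5),98))
```

```text
314 330 183 207
183 315 329
185 314 330
187 314 330
189 314 330
191 314 330
193 314 330
195 314 330
197 314 330
199 314 330
201 318 328
203 319 328
205 319 328
207 320 326
322.0 207 [516.1  31.   98. ]
```

>>> play_rows(
  increments=[
    [-0.35,[0,0,20],0],
    [-0.35,[0,0,30],0],
    [-0.35,[0,0,30],0],
    [-0.35,[0,0,20],0],
    [-0.35,[0,0,12],0],
    [-0.35,[0,0,8],0],
    [-0.35,[0,0,0],0],
    [-0.35,[0,-4,0],0],
    [-0.35,[0,-3,0],0],
    [-0.35,[0,-1.5,0],0],
    [-0.35,[0,-1,0],0],
    [-0.35,[0,-0.7,0],0],
  ],
)

```text
time: 32.7
tool_pos: [515.8, 20.4, 79.4]
tcp_rot: [180.0, 0.1, 173.1]
ft_force: [0.3, 1.2, 0.7]
finger_gap: 27.6
grip_force: 0.7
```

>>> play_rows(
  increments=[
    [-0.35,[0,-0.6,0],0],
    [-0.35,[0,-0.2,0],0],
    [-0.35,[0,0,0],0],
    [-0.35,[0,0,0],0],
    [-0.35,[0,2,0],0],
    [-0.35,[0,3,0],0],
    [-0.35,[0,3,0],0],
    [-0.35,[0,0,0],0],
    [-0.35,[0,0,0],0],
    [-0.35,[0,0,0],0],
    [-0.35,[0,0,0],0],
    [-0.35,[0,0,0],0],
  ],
)

```text
time: 33.7
tool_pos: [515.8, 27.6, 78.3]
tcp_rot: [-180.0, -0.0, 173.1]
ft_force: [1.6, 0.3, -0.2]
finger_gap: 28.1
grip_force: 0.0
```

>>> play_rows(
  increments=[
    [-0.35,[0,0,0],0],
    [-0.35,[0,0,0],0],
    [-0.35,[0,0,0],0],
    [-0.35,[0,0,0],0],
    [-0.35,[0,0,0],0],
    [-0.35,[0,0,0],0],
    [-0.35,[0,0,0],0],
    [-0.35,[0,0,0],0],
    [-0.35,[0,0,0],0],
  ],
)

```text
time: 34.45
tool_pos: [515.8, 27.7, 78.3]
tcp_rot: [180.0, 0.0, 173.1]
ft_force: [0.3, -1.2, -0.4]
finger_gap: 28.0
grip_force: 0.0
```

```bash
python3 beam2.py 14 x
python3 - <<'E'
from h import *
q2=snapshot("scene"); q=snapshot("side")
for n,P in (("side",q),("scene",q2)):
    for t in ("pan_left","pan_right"):
        for d in pinpoint(t,P)[:1]: print(n,t,round(d["p"],2),w(P,d["xyz"]))
E
```

```text
[515.8  27.7  78.3] [ 0.3 -1.2 -0.4] 34.45
(4.32, (-2.48, 0.9732), (1.79, 0.9841), 'tilt', 0.0178, 0.0206)
side pan_left 0.91 [605.1  85.8  49.9]
side pan_right 0.42 [585.7 -95.1  56.6]
scene pan_left 0.63 [605.9  84.8  54.8]
scene pan_right 0.85 [584.8 -87.9  59. ]
```

>>> play_rows(
  increments=[
    [-0.35,[0,-4,0],0],
    [-0.35,[0,-3,0],0],
    [-0.35,[0,-1,0],0],
    [-0.35,[0,-1,0],0],
    [-0.35,[0,-1,0],0],
    [-0.35,[0,-0.7,0],0],
    [-0.35,[0,0,0],0],
    [-0.35,[0,0,0],0],
    [-0.35,[0,2,0],0],
    [-0.35,[0,3,0],0],
    [-0.35,[0,3,0],0],
    [-0.35,[0,0,0],0],
  ],
)

```text
time: 35.8
tool_pos: [515.4, 25.6, 78.2]
tcp_rot: [180.0, -0.0, 173.1]
ft_force: [-0.1, -0.1, 0.8]
finger_gap: 28.0
grip_force: 0.0
```

>>> play_rows(
  increments=[
    [-0.35,[0,0,-15],0],
    [-0.35,[0,0,-25],0],
    [-0.35,[0,0,-25],0],
    [-0.35,[0,0,-25],0],
    [-0.35,[0,0,-20],0],
    [-0.35,[0,0,-10],0],
    [-0.35,[0,0,0],0],
    [-0.35,[0,0,0],0],
    [-0.35,[0,0,0],0],
    [-0.35,[0,0,0],0],
    [-0.35,[0,0,0],0],
    [-0.35,[0,0,0],0],
  ],
)

```text
time: 36.8
tool_pos: [514.9, 25.0, 197.1]
tcp_rot: [-180.0, -0.1, 173.1]
ft_force: [-0.3, 0.4, -0.6]
finger_gap: 27.8
grip_force: 0.0
```

>>> play_rows(
  increments=[
    [-0.35,[0,0,0],0],
    [-0.35,[0,0,0],0],
    [-0.35,[0,0,0],0],
    [-0.35,[0,0,0],0],
    [-0.35,[0,0,0],0],
    [-0.35,[0,0,0],0],
    [-0.35,[0,0,0],0],
    [-0.35,[0,0,0],0],
  ],
)

```text
time: 37.47
tool_pos: [515.5, 25.0, 198.3]
tcp_rot: [180.0, 0.0, 173.1]
ft_force: [0.6, 0.7, -0.2]
finger_gap: 27.8
grip_force: 0.0
```

```bash
python3 beam2.py 15 x
python3 - <<'E'
from h import *
q2=snapshot("scene"); q=snapshot("side"); save(q,"side15.png"); p=snapshot("wrist"); save(p,"wrist15.png")
for n,P in (("side",q),("scene",q2),("wrist",p)):
    for t in ("pan_left","pan_right"):
        for d in pinpoint(t,P)[:1]: print(n,t,round(d["p"],2),w(P,d["xyz"]))
from beam2 import ecc
print("side13->15 weight",ecc("side13.png","side15.png",(315,190)),"ring",ecc("side13.png","side15.png",(272,220)),"tab",ecc("wrist13.png","wrist15.png",(323,200),(14,12)))
E
```

```text
[515.5  25.  198.3] [ 0.6  0.7 -0.2] 37.4667
(4.32, (-2.06, 0.9828), (2.27, 0.9824), 'tilt', -0.0056, -0.0061)
side pan_left 0.61 [607.2  84.8  54.7]
side pan_right 0.87 [584.8 -93.9  54.9]
scene pan_left 0.55 [605.6  84.9  55.4]
scene pan_right 0.91 [584.3 -89.9  57.2]
wrist pan_left 0.66 [605.7  80.4  53.8]
side13->15 weight (0.26, 0.39, 0.9746) ring (-0.02, -0.78, 0.9946) tab (1.5, 0.19, 0.9834)
```

Run:
```python
from h import *
from beam2 import ecc
import h
q=snapshot("scene"); r=snapshot("side")
def pf(p,X):
    T=np.array(p["world_from_camera"]); c=T[:3,:3].T@(np.array(X,float)-T[:3,3]); s=c[:2]/c[2]; s=s*(1+p["k1"]*(s@s)); K=np.array(p["intrinsics"]); return (K[:2,:2]@s+K[:2,2]).round(2)
for n,P in (("scene",q),("side",r)): print(n,"weight",[pf(P,[582,-88,z+20]) for z in (74.2,85,95.8)],"ring",[pf(P,[606,87,z+20]) for z in (74.2,85,95.8)])
for k in ("0","5","7"):
    for dv in (-3,0,3):
        try: print("side weight 15->",k,ecc("side15.png",f"side{k}.png",(315,190),dv=dv))
        except Exception as e: print(k,"fail")
for k in ("5","7"):
    for nm,uv in (("side",(272,220)),("scene",(374,188))):
      for dv in (-3,3):
        try: print(nm,"ring 15->",k,ecc(nm+"15.png",f"{nm}{k}.png",uv,dv=dv))
        except Exception as e: print(k,"fail")
```

```text
scene weight [array([318.38, 221.7 ]), array([318.28, 219.49]), array([318.17, 217.25])] ring [array([373.66, 186.48]), array([374.01, 184.1 ]), array([374.35, 181.69])]
side weight [array([314.51, 190.39]), array([314.54, 187.04]), array([314.58, 183.66])] ring [array([272.37, 216.92]), array([272.21, 213.34]), array([272.05, 209.73])]
side weight 15-> 0 (-0.35, 2.56, 0.9232)
side weight 15-> 0 (-0.35, 2.54, 0.9232)
side weight 15-> 0 (-0.35, 2.55, 0.9232)
side weight 15-> 5 (-0.37, 2.55, 0.9227)
side weight 15-> 5 (-0.37, 2.55, 0.9227)
side weight 15-> 5 (-0.37, 2.55, 0.9227)
side weight 15-> 7 (0.49, -2.29, 0.8434)
side weight 15-> 7 (0.49, -2.29, 0.8434)
side weight 15-> 7 (-10.59, -10.29, 0.5813)
side ring 15-> 5 (0.16, -4.38, 0.9844)
5 fail
scene ring 15-> 5 (-0.07, -1.7, 0.9767)
5 fail
7 fail
side ring 15-> 7 (0.21, 3.17, 0.976)
7 fail
scene ring 15-> 7 (-0.47, 2.39, 0.9679)
```

Run:
```python
from beam2 import *
import itertools
def half(n,a,b,uv,exp):
    o=[]
    for r in ((8,8),(9,10),(10,10),(12,10),(13,12),(16,10),(20,14)):
        try:
            x=ecc(n+a+".png",n+b+".png",uv,r,dv=exp); o.append((x[1],x[2]))
        except Exception: o.append(None)
    print(n,a,b,uv,o)
half("side","15","7",(272,212),3); half("side","15","7",(272,216),3); half("side","15","13",(272,214),0)
half("scene","15","7",(374,183),2); half("scene","15","7",(374,186),2)
half("scene","15","0",(318,219),2); half("scene","15","7",(318,219),-2)
half("scene","15","0",(318,215),2); half("scene","15","7",(318,215),-2)
half("side","15","0",(315,186),3); half("side","15","5",(315,186),3)
```

```text
side 15 7 (272, 212) [(2.9, 0.8832), (2.59, 0.8681), (2.58, 0.8749), (2.51, 0.8813), (2.37, 0.8861), (2.61, 0.9118), (2.37, 0.9137)]
side 15 7 (272, 216) [(3.34, 0.9823), (3.11, 0.9175), (3.06, 0.9235), (2.98, 0.9329), (2.81, 0.9194), (2.99, 0.944), (2.73, 0.933)]
side 15 13 (272, 214) [(0.75, 0.9867), (0.67, 0.9864), (0.67, 0.9875), (0.68, 0.9883), (0.65, 0.9886), (0.71, 0.9902), (0.65, 0.9922)]
scene 15 7 (374, 183) [(2.43, 0.9656), (2.39, 0.9608), (2.38, 0.9571), (2.37, 0.9576), (2.39, 0.9599), (2.4, 0.9608), (2.39, 0.9641)]
scene 15 7 (374, 186) [(2.37, 0.9718), (2.37, 0.9697), (2.39, 0.9659), (2.38, 0.9661), (2.38, 0.9621), (2.38, 0.969), (2.31, 0.932)]
scene 15 0 (318, 219) [(2.08, 0.975), (2.05, 0.9805), (2.04, 0.9818), (2.05, 0.9835), (2.05, 0.9835), (2.05, 0.9845), (2.07, 0.9758)]
scene 15 7 (318, 219) [(-2.25, 0.9739), (-2.29, 0.9794), (-2.29, 0.9809), (-2.28, 0.9829), (-2.27, 0.9833), (-2.32, 0.984), (-2.24, 0.9789)]
scene 15 0 (318, 215) [(2.11, 0.9694), (2.08, 0.9759), (2.09, 0.9765), (2.1, 0.9774), (2.11, 0.9811), (2.11, 0.9727), (2.0, 0.9658)]
scene 15 7 (318, 215) [(-2.3, 0.963), (-2.3, 0.9739), (-2.27, 0.9746), (-2.25, 0.9763), (-2.18, 0.9777), (-2.25, 0.9754), (-2.18, 0.9689)]
side 15 0 (315, 186) [(2.33, 0.9018), (2.3, 0.921), (2.19, 0.9257), (1.95, 0.9315), (2.16, 0.9285), (1.52, 0.9406), (1.71, 0.9326)]
side 15 5 (315, 186) [(2.32, 0.9012), (2.3, 0.9203), (2.19, 0.9254), (1.94, 0.9307), (2.16, 0.9285), (1.51, 0.9404), (1.72, 0.9324)]
```

```bash
python3 -c "
from bench import *
print(hand_in())"
```

```text
the job is handed in; nothing more can be done
None
```

I put the porous casting in the terracotta bowl, left the sound one on the left pan, and slid the poise until the beam floated level; the scene camera puts the tilt within about 0.006 rad, though the blurrier side view was less consistent. I then pulled clear and handed in at about 38 s with no verdict shown.

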